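Lock the jig's index arm with its tight pin

ROBOT

A 6-joint arm with a two-finger parallel gripper is mounted at the origin on the work surface; the furniture and walls round the work are solid. World frame = base frame: x ahead of the robot, y to its left, z up, the work surface at z = 0. Lengths are in m, angles in degrees, forces in N, time in s.
With the tool pointing down it reaches from about 0.4 to 0.825 m from the base axis. Payload 7 kg.
Tool frame: the origin (TCP) lies midway between the tips of the shut fingers; the grasp point (between the pads) lies ctrl.tcp_to_grasp behind it (ctrl.tcp_to_grasp is the distance from the TCP to the grasp point, in m); y points along the fingers, z is the direction in which the jaws open and shut, and the axes are right-handed (so a half turn about y gives the same grasp; the last joint's range is limited). The gripper opens to 88 mm and grips with 3 to 60 N. Pads are 19 mm wide; open, the fingers measure 130 mm over their backs; the gripper's body (78 mm by 193 mm) begins 47 mm behind the grasp point.
Start: joints at [-52.878, 20.546, 0.682, 0, -70.136, -16.507], TCP at [0.238, -0.632, 0.196] pointing down, gripper open.
Joint ranges: [-176.03, 176.03], [-82.01, 121.73], [-58.28, 71.71], [-173.87, 95.51], [-174.79, -0.11], [-173.66, 173.66]. Speed limits (degrees/s): [136.94, 136.94, 172.46, 180, 180, 180].

INTERFACE

Orientations are given as [roll, pitch, yaw] about the fixed x, y, z axes, in that order (R = Rz(yaw) Ry(pitch) Rx(roll)).
In Python, from plant import ctrl, snapshot, silhouettes gives the robot as it stands.
- The arm moves only by the shell command python3 -m pendant 'ROWS'. ROWS is JSON, a list that holds one entry, the list of rows, each a list of 7 numbers: the shift along the tool's x, y, z in cm, then the turn, a rotation vector about the tool's x, y, z in degrees, then the opening, from 0 (shut) to 1 (fully open). In form: [[[x, y, z, rx, ry, rz, hand], ...]]. A call has 1 to 12 rows; each row shifts and turns the commanded pose from where the row before left it, along the tool's axes as they then stand; what a row does not reach is not made up. A row lasts 1/12 s, in which the tool goes at most 41.7 mm and 7.16 degrees, less where a joint would pass 70% of its speed; a pose out of reach is approached as far as the arm can. A call with a gripper value outside its range is refused whole. The fingers move at their own pace and stop on an object; the grip force is fixed at half the most. Time passes only in rows, so rows that do not move let the fingers close. It gives the time, the measured TCP pose, the force and the opening at its end, in the units of the state.
- ctrl.get_obs(): the state, without advancing time (a new reading comes with each control period).
- snapshot(name): name is "side" or "top" or "wrist"; returns a dict with "image" (480x640x3 uint8, red, green, blue), "camera_matrix" (3x3 intrinsics, pixels), "eye" and "orientation" of the camera in the world; the wrist camera has in their place "mount" (4x4, takes a point from camera to tool coordinates, whose origin is the TCP and whose axes are the tool frame's). Camera axes: x right, y down, z forward; pixel columns grow to the right and rows downward; lengths in m; the calibration is good to about 2 mm. A picture is of the moment at which its call begins: read the wrist's pose just before it. There is no depth.
- ctrl.close_job(): hands the job in, once; it reports no verdict.
Trained networks look in a picture, given as the dict that the camera call returned (one of the last four; its "shot" number tells which), for a name from the list of things; names that differ only in an ending like _2 or _b are one class to them, and where a whole thing is asked for, a point or a joint stands for the part that bears it (a point fixed in the world has none). Each returns a list of dicts, best first, with "confidence" (0 to 1); they miss things now and then, are a little off and sometimes report something else, mostly with a low value. They report only what shows in the picture. A call takes as long as a camera call. They do not tell look-alikes from the thing itself.
- silhouettes(picture, thing): "mask" (480x640 bool, what is visible of it) and "bbox" ([left, top, width, height] in pixels, round what is visible of it).
The state is a dict: "clock": time; "joint_pos": joint angles; "qvel": joint speeds; "tau": joint torques, N m; "tool_pos": TCP position; "orientation": TCP orientation; "force": force on the tool from outside, world axes, zero at the start; "moment": the same for the moment, N m; "opening": finger opening in m.
Only numpy, scipy, OpenCV 4.12 (cv2) and the standard library are available. Lean on these libraries where they do the work, as an engineer would, in place of code of your own. Each camera call takes 0.05 s, during which the arm holds its last target.

TASK

Swing the jig's blue index arm back against its stop, so that its eye lies over the bore, then lock it there with the orange-headed pin from the wooden stand. The bore is tight: lean the pin over by 10 to 20 degrees and start it edge-first, one lower edge a few millimetres inside the bore's mouth for a moment, then straighten it and slide it fully home, its collar down on the arm, and let go.

Things in the scene. Friction and masses are not known exactly. Their poses are not given: they have to be found in the camera images.
- jig: jig fixed to the bench: grey base plate 195 x 90 x 12 mm (x -94 to +101 mm, y +-45 mm) with an aluminium block 64 x 76 mm, top 50 mm above the bench, with a blind upright bore. Origin on the bench under the bore's axis, z up, +x from the bore to the arm's hinge. A stop dowel (8 mm thick, top at 64 mm) stands 18 mm to +x and 31.5 mm to -y of the bore
- bore_mouth (a point): centre of the mouth of the bore in the block's top face, 50 mm above the bench; the bore is 21 mm wide, 36 mm deep, its mouth chamfered 1.5 mm; z up, axes as those of the jig
- index_arm (a joint): swing of the blue index arm about its upright hinge, rad: 0 = at the stop, along the jig's -x with its eye (34 mm hole, plate 10 mm thick, 54 mm square) over the bore; grows as it swings away to the jig's +y side (clockwise from above), limit 1.1. Stays where left (friction 0.12 N m). The plate lies 52 to 62 mm above the bench
- knob (a point): middle height of the black knob at the arm's free end, 76 mm above the bench; knob 18 mm thick, upright, top at 90 mm; 130 mm from the hinge and, with the arm closed, 55 mm to -x of the bore
- hinge_axis (a point): point on the hinge's upright axis, 57 mm above the bench, 75 mm to +x of the bore; the hinge screw's head tops out at 67 mm
- locking_pin: loose steel pin, 86 mm long, about 0.18 kg: round shaft 20 mm thick, 46 mm long, foot chamfered 1.5 mm; then a collar 45 mm wide, 6 mm thick; then an orange head to grip, 24 x 24 mm, 34 mm high (52 to 86 mm above the foot). Origin at the foot's centre, z along the pin to the head, x and y across the head's flats. Home: collar on the arm, foot 34 mm below the bore's mouth
- pin_stand: wooden block 60 x 60 x 62 mm, fixed, with an upright 24 mm hole in which the pin stands loosely, its collar on the block's top; origin at the centre of the underside
Things that resemble listed ones, but are neither listed nor needed, are in the scene too. Leave any purple look-alike of the locking_pin alone.

How it is judged:
By the outcome, as a careful person would: the job done as asked, in the order asked, and still so for the second after the job is handed in, with the robot touching nothing.
It also fails if it takes over 72 s, if anything falls off the work surface, if the arm or the gripper's body presses on something with over 40 N, if the wrist force passes 120 N, or if a joint passes its speed limit or range.

## Working session

There is one attempt and no reset: what is moved stays moved. The work goes in short steps, Python scripts to look and compute and a shell command to move; the robot and the scene stay as the last step left them, time stands still between calls to the robot, and variables do not carry over. Pictures are saved under pics/ and viewed, and the job is handed in when it is done.

```bash
ls; mkdir -p pics; python3 - <<'E'
from plant import ctrl,snapshot,silhouettes
import cv2
print(ctrl.get_obs(), ctrl.tcp_to_grasp)
for n in ["side","top","wrist"]:
    s=snapshot(n); cv2.imwrite(f"pics/{n}0.png",s["image"][:,:,::-1])
    print(n,{k:v for k,v in s.items() if k!="image"})
    for t in ["jig","index_arm","locking_pin","pin_stand","knob"]:
        try: print(t,[(round(d["confidence"],2),d["bbox"]) for d in silhouettes(s,t)])
        except Exception as e: print(t,e)
E
```

```text
pics
{'clock': 0.0, 'joint_pos': array([-5.28771888e+01,  2.05906095e+01,  6.32925843e-01, -2.07721782e-02,
       -7.01367972e+01, -1.65052564e+01]), 'qvel': array([-0.01315241,  0.08434282,  0.00275648,  0.14831036,  0.00509877,
        0.01520481]), 'tau': array([-2.57476012e-05, -5.82713449e+01,  2.93054062e+01,  6.99748322e+00,
        6.92470014e-03, -2.23899474e-04]), 'tool_pos': array([ 0.23744237, -0.63126398,  0.19522357]), 'orientation': array([-8.99038641e+01,  8.12249575e-03,  2.06104877e+01]), 'force': array([ 0.05379593, -0.44139986,  0.06515853]), 'moment': array([ 0.0331654 ,  0.00492647, -0.01116788]), 'opening': 0.08787540319343604} 0.0188
side {'camera_matrix': array([[602.7694421 ,   0.        , 320.59195854],
       [  0.        , 602.7694421 , 241.74414104],
       [  0.        ,   0.        ,   1.        ]]), 'eye': array([-0.07068445,  0.78351256,  0.83810526]), 'orientation': array([-127.21859887,   -1.24227627, -145.1205832 ]), 'shot': 1}
jig [(0.77, [247.7, 242.3, 97.0, 63.4])]
index_arm [(0.39, [245.6, 237.8, 101.0, 68.1])]
locking_pin [(0.87, [387.0, 206
[... 615 characters left out ...]
 24.8, 21.4])]
pin_stand [(0.67, [404.6, 269.9, 34.6, 31.9])]
knob [(0.79, [272.0, 175.7, 45.0, 80.5])]
wrist {'camera_matrix': array([[424.46888691,   0.        , 319.00439068],
       [  0.        , 424.46888691, 237.59634042],
       [  0.        ,   0.        ,   1.        ]]), 'mount': array([[-7.30000430e-04,  9.68754350e-01,  2.48021123e-01,
        -6.52190847e-02],
       [-3.29701783e-05, -2.48021212e-01,  9.68754601e-01,
        -1.88558758e-01],
       [ 9.99999733e-01,  6.99013975e-04,  2.12995595e-04,
         3.38011626e-04],
       [ 0.00000000e+00,  0.00000000e+00,  0.00000000e+00,
         1.00000000e+00]]), 'shot': 3}
jig []
index_arm []
locking_pin []
pin_stand []
knob []
```

View pics/side0.png

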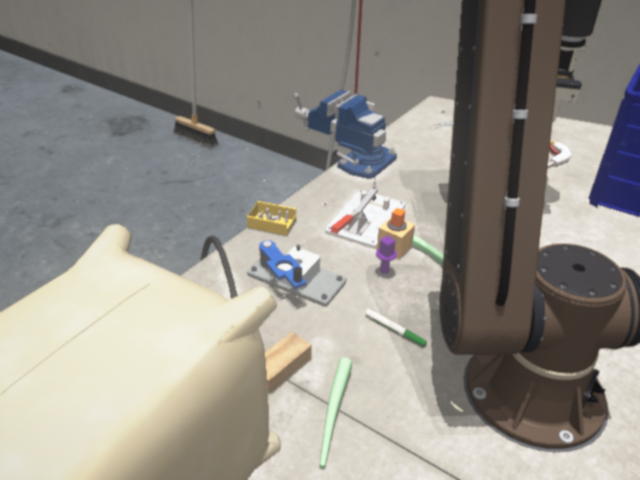

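View pics/top0.png

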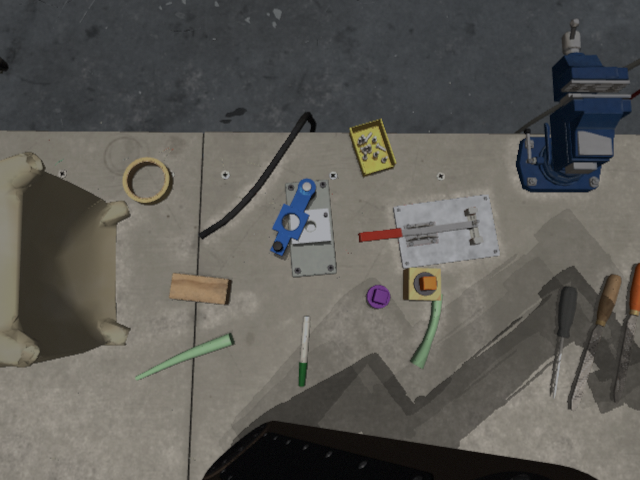

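```bash
python3 - <<'E'
import cv2
a=cv2.imread("pics/top0.png")[165:320,250:450]; cv2.imwrite("pics/top0c.png",cv2.resize(a,None,fx=3.8,fy=3.8,interpolation=cv2.INTER_CUBIC))
a=cv2.imread("pics/side0.png")[190:320,235:430]; cv2.imwrite("pics/side0c.png",cv2.resize(a,None,fx=4,fy=4,interpolation=cv2.INTER_CUBIC))
E
```

```text
(no output)
```

View pics/top0c.png

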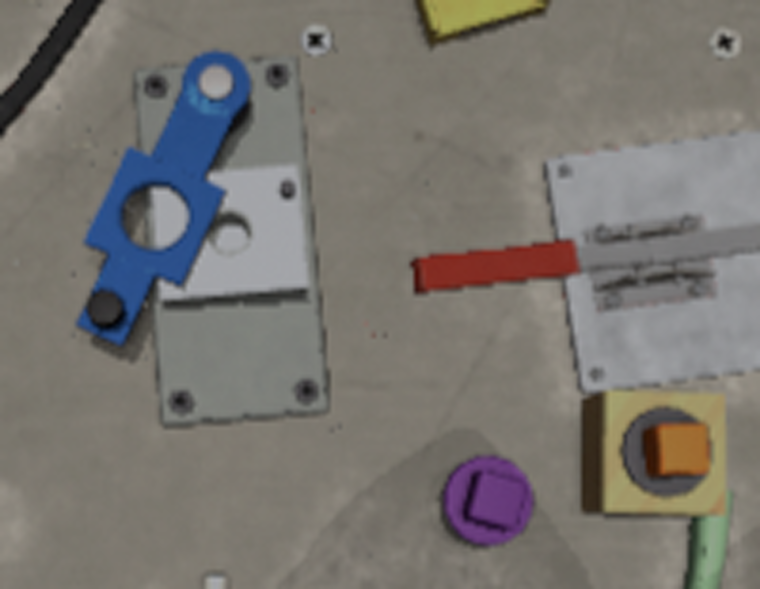

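View pics/side0c.png

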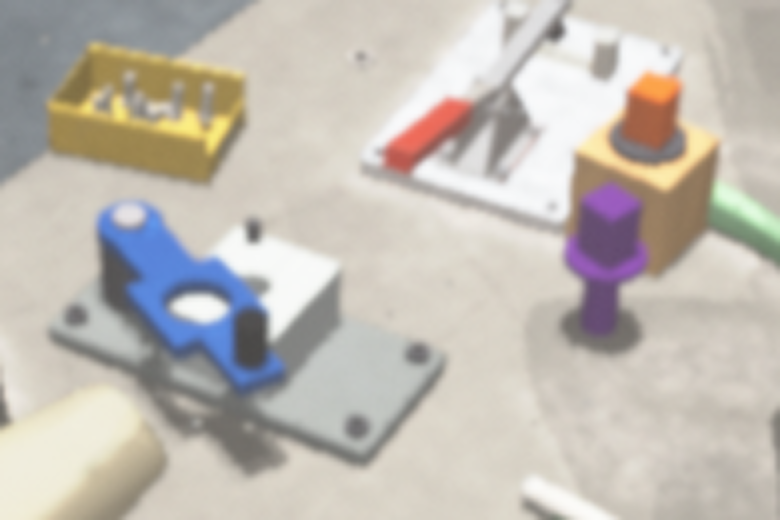

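The orange pin stands in the wooden stand at top-picture pixel (428,284). The purple look-alike stands free at (378,296). The orange one fits the description, by its head colour and the stand, and the enlarged crop confirms it. The arm is swung open, with its hinge at (307,187) and its knob at (278,246).

```bash
cat > h.py <<'E'
import numpy as np, cv2
from scipy.spatial.transform import Rotation as R
from plant import ctrl,snapshot,silhouettes
def rot(o): return R.from_euler('xyz',o,degrees=True).as_matrix()
def campose(s,obs=None):
    if 'eye' in s: return rot(s['orientation']),np.array(s['eye'])
    Rt=rot(obs['orientation']); M=s['mount']
    return Rt@M[:3,:3], Rt@M[:3,3]+obs['tool_pos']
def ray(s,uv,z,obs=None):
    Rc,e=campose(s,obs); d=Rc@np.linalg.inv(s['camera_matrix'])@np.array([uv[0],uv[1],1.])
    return e+d*(z-e[2])/d[2]
def proj(s,P,obs=None):
    Rc,e=campose(s,obs); p=(np.atleast_2d(P)-e)@Rc; q=p@s['camera_matrix'].T
    return q[:,:2]/q[:,2:]
E
python3 - <<'E'
from h import *
s=snapshot("top")
c=lambda x,y:(250+(x+.5)/3.8-.5,165+(y+.5)/3.8-.5)
for n,p,z in [("hinge",(215,82),.067),("knob",(105,307),.09),("bore",(230,232),.05),("c1",(137,73),.012),("c2",(297,58),.012),("c3",(328,410),.012),("c4",(165,425),.012),("dowel",(289,187),.064),
 ("pinTop",(683,448),.102),("collar",(666,450),.068),("st1",(606,394),.062),("st2",(727,394),.062),("st3",(725,513),.062),("st4",(606,513),.062),("blk1",(306,290),.05),("purp",(500,502),.086)]:
    print(n,ray(s,c(*p),z).round(4))
s2=snapshot("side")
c=lambda x,y:(235+(x+.5)/4-.5,190+(y+.5)/4-.5)
for n,p,z in [("hinge",(130,215),.067),("knob",(250,315),.09),("bore",(255,285),.05),("dowel",(253,224),.064),("pinTop",(655,88),.102),("c",(445,360),.012),("c",(365,462),.012),("c",(50,330),.012)]:
    print(n,ray(s2,c(*p),z).round(4))
E
```

```text
hinge [0.5868 0.0124 0.067 ]
knob [0.4681 0.0641 0.09  ]
bore [0.5123 0.0043 0.05  ]
c1 [0.6057 0.0563 0.012 ]
c2 [ 0.6147 -0.0305  0.012 ]
c3 [ 0.4239 -0.0475  0.012 ]
c4 [0.4154 0.0383 0.012 ]
dowel [ 0.5332 -0.0256  0.064 ]
pinTop [ 0.401  -0.2126  0.102 ]
collar [ 0.4015 -0.2124  0.068 ]
st1 [ 0.4295 -0.1845  0.062 ]
st2 [ 0.4298 -0.245   0.062 ]
st3 [ 0.3709 -0.2421  0.062 ]
st4 [ 0.3705 -0.1832  0.062 ]
blk1 [ 0.4825 -0.0347  0.05  ]
purp [ 0.3753 -0.1275  0.086 ]
hinge [0.5834 0.0125 0.067 ]
knob [0.4672 0.0631 0.09  ]
bore [0.5083 0.0035 0.05  ]
dowel [ 0.5292 -0.0228  0.064 ]
pinTop [ 0.3965 -0.2102  0.102 ]
c [ 0.419 -0.043  0.012]
c [0.4089 0.0457 0.012 ]
c [0.601  0.0606 0.012 ]
```

```bash
python3 -m pendant '[[[0,0,0,0,5,0,0.5],[0.8,0,1.7,0,5,0,0.5],[1.6,0,3.2,0,5,0,0.5],[1.6,0,3.2,0,0,0,0.5],[1.6,0,3.2,0,0,0,0.5],[1.6,0,3.2,0,0,0,0.5],[1.6,0,3.2,0,0,0,0.5],[1.6,0,3.2,0,0,0,0.5],[1.6,0,3.2,0,0,0,0.5],[1.6,0,3.2,0,0,0,0.5],[1.6,0,3.2,0,0,0,0.5],[1.6,0,3.2,0,0,0,0.5]]]'
python3 -m pendant '[[[1.6,0,3.2,0,0,0,0.5],[1.6,0,3.2,0,0,0,0.5],[0.6,0,1.2,0,0,0,0.5],[0,0,0,0,0,0,0.5],[0,0,0,0,0,0,0.5]]]'
cat > w.py <<'E'
import sys
from h import *
n=sys.argv[1]
o=ctrl.get_obs(); s=snapshot("wrist"); cv2.imwrite(f"pics/{n}.png",s["image"][:,:,::-1])
print(o["clock"],o["tool_pos"].round(4),o["orientation"].round(2),o["force"].round(1),round(o["opening"],4))
import pickle; pickle.dump((s,o),open(f"{n}.pkl","wb"))
for t in sys.argv[2:]: print(t,[(round(d["confidence"],2),d["bbox"]) for d in silhouettes(s,t)])
E
python3 w.py w1 locking_pin pin_stand
```

```text
clock: 2.0
tool_pos: [0.366, -0.2766, 0.1965]
orientation: [-90.0, -0.1, 5.6]
force: [-0.0, -0.2, -0.1]
opening: 0.0437
clock: 2.42
tool_pos: [0.3965, -0.1981, 0.1965]
orientation: [-90.0, -0.0, 5.8]
force: [0.8, -0.6, 0.1]
opening: 0.044
2.4167 [ 0.3965 -0.1981  0.1965] [-9.001e+01 -4.000e-02  5.760e+00] [ 0.8 -0.6  0.1] 0.044
locking_pin [(0.74, [272.0, 190.0, 59.0, 59.5]), (0.72, [384.7, 169.9, 62.3, 57.2])]
pin_stand [(0.71, [259.2, 166.6, 86.4, 95.8])]
```

View pics/w1.png

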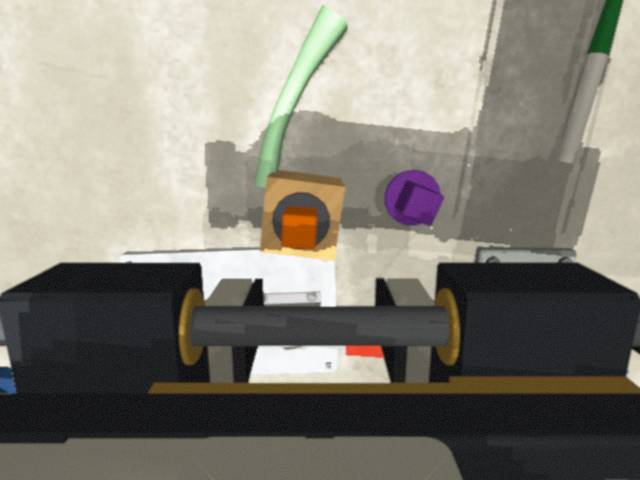

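The orange pin stands in the stand at (299,228), with its head flats nearly square to the picture. The purple look-alike is at (414,198).

```bash
python3 - <<'E'
from h import *; import pickle
s,o=pickle.load(open("w1.pkl","rb"))
a=s["image"][150:270,240:460,::-1]; cv2.imwrite("pics/w1c.png",cv2.resize(a,None,fx=3.6,fy=3.6,interpolation=cv2.INTER_CUBIC))
m=silhouettes  # orange top face by brightness
hsv=cv2.cvtColor(s["image"],cv2.COLOR_RGB2HSV)
k=((hsv[...,0]<14)&(hsv[...,1]>200))
k[:, :260]=0;k[:,345:]=0;k[262:]=0
ys,xs=np.nonzero(k);print(xs.min(),xs.max(),ys.min(),ys.max())
for r in range(ys.min(),ys.max()+1,3): 
    x=np.nonzero(k[r])[0]; print(r,x.min(),x.max(),s["image"][r,(x.min()+x.max())//2])
E
```

```text
282 316 207 248
207 288 299 [121  58  21]
210 286 315 [130  61   6]
213 285 315 [133  59   0]
216 283 316 [195  90   0]
219 283 304 [216 101   0]
222 282 316 [214  99   0]
225 282 315 [189  86   0]
228 282 314 [169  79   0]
231 282 315 [166  74   0]
234 282 315 [171  80   0]
237 282 315 [166  74   0]
240 283 314 [173  80   6]
243 282 314 [166  77   0]
246 285 312 [164  77   5]
```

View pics/w1c.png

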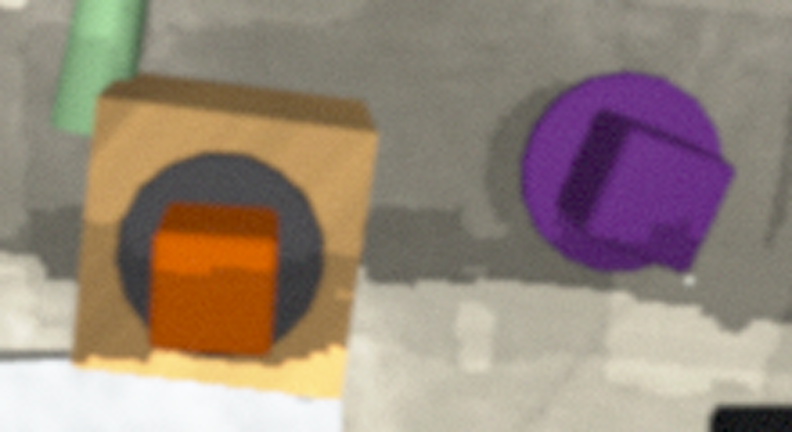

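```bash
python3 - <<'E'
from h import *; import pickle
s,o=pickle.load(open("w1.pkl","rb"))
c=lambda x,y:(240+(x+.5)/3.6-.5,150+(y+.5)/3.6-.5)
for p,z in [((213,295),.102),((152,238),.102),((278,240),.102),((272,354),.102),((150,347),.102),((221,252),.068)]: print(ray(s,c(*p),z,o).round(4))
E
```

```text
[ 0.4007 -0.2109  0.102 ]
[ 0.3909 -0.2234  0.102 ]
[ 0.3888 -0.1997  0.102 ]
[ 0.4112 -0.1986  0.102 ]
[ 0.4122 -0.2221  0.102 ]
[ 0.3995 -0.2109  0.068 ]
```

```bash
python3 -m pendant '[[[2.0,-0.5,2.5,0,0,0,0],[2.6,-0.5,3.2,0,0,0,0],[2.6,-0.5,3.2,0,0,0,0],[2.6,-0.5,3.2,0,0,0,0],[2.6,0,3.2,0,0,0,0],[2.0,0,2.5,0,0,0,0],[1,0,1.5,0,0,0,0],[0,0,0,0,0,0,0],[0,0,0,0,0,0,0]]]'
python3 w.py w2 jig index_arm knob
```

```text
clock: 3.32
tool_pos: [0.5304, 0.008, 0.2154]
orientation: [-90.0, 0.1, 5.6]
force: [-0.3, 0.5, 0.5]
opening: 0.0002
3.3167 [0.5304 0.008  0.2154] [-9.002e+01  9.000e-02  5.620e+00] [-0.3  0.5  0.5] 0.0002
jig [(0.68, [269.9, 73.5, 152.5, 219.5])]
index_arm [(0.66, [301.1, 118.1, 123.1, 168.2])]
knob [(0.93, [305.1, 122.5, 120.3, 163.9])]
```

View pics/w2.png

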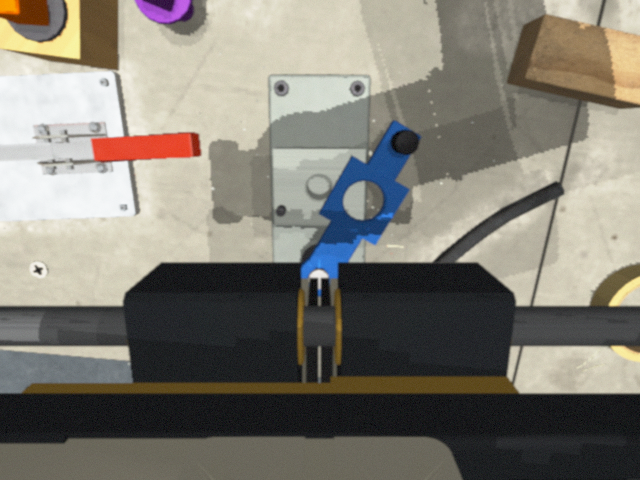

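The picture shows the bore mouth at about (319,187), the knob top at about (405,142), the dowel at (281,211) and the plate corners at (269,75) and (369,76).

```bash
python3 - <<'E'
from h import *; import pickle
s,o=pickle.load(open("w2.pkl","rb"))
a=s["image"][60:280,250:440,::-1]; cv2.imwrite("pics/w2c.png",cv2.resize(a,None,fx=2.7,fy=2.7,interpolation=cv2.INTER_CUBIC))
for n,p,z in [("bore",(318.5,186.5),.05),("knob",(405,142),.09),("dowel",(281,211),.064),("c",(268.5,74.5),.012),("c",(369,75.5),.012),("blk",(272,148.5),.05)]: print(n,ray(s,p,z,o).round(4))
E
```

```text
bore [0.5115 0.0063 0.05  ]
knob [0.4681 0.0649 0.09  ]
dowel [ 0.5325 -0.0222  0.064 ]
c [ 0.4238 -0.046   0.012 ]
c [0.416  0.0409 0.012 ]
blk [ 0.4843 -0.0345  0.05  ]
```

View pics/w2c.png

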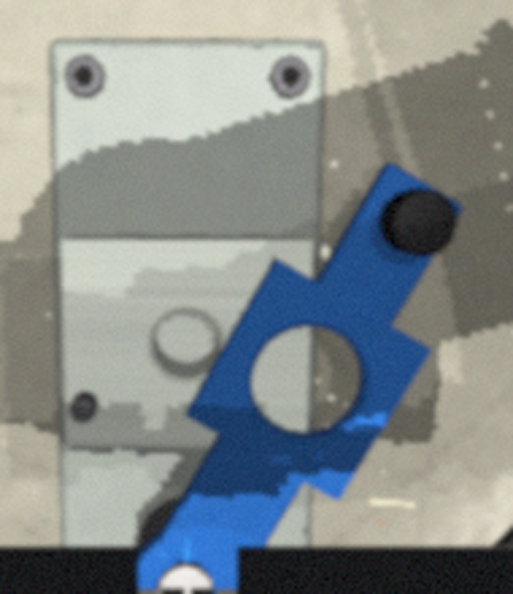

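```bash
python3 -m pendant '[[[-1.4,0,2.8,0,0,0,0],[-1.5,0,2.8,0,0,0,0],[-1.5,0,2.8,0,0,0,0],[-1.4,1,2.9,0,0,0,0],[0,3,0,0,0,0,0],[0,3,0,0,0,0,0],[0,3,0,0,0,0,0],[0,3,0,0,0,0,0],[0,1.6,0,0,0,0,0],[0,0,0,0,0,0,0],[0,0,0,0,0,0,0]]]'
```

```text
clock: 4.43
tool_pos: [0.4615, 0.1142, 0.0703]
orientation: [-90.1, 0.1, 5.6]
force: [0.4, -0.7, 0.8]
opening: 0.0005
```

```bash
python3 -m pendant '[[[0,0,-1.2,0,0,0,0],[-0.1,0,-0.8,0,0,0,0],[-0.1,0,-0.8,0,0,0,0],[-0.1,0,-0.8,0,0,0,0],[-0.2,0,-0.8,0,0,0,0],[-0.2,0,-0.8,0,0,0,0],[-0.2,0,-0.8,0,0,0,0],[-0.2,0,-0.5,0,0,0,0],[-0.1,0,-0.4,0,0,0,0],[0,0,0,0,0,0,0]]]'
python3 w.py w3
```

```text
clock: 5.27
tool_pos: [0.4562, 0.0446, 0.0701]
orientation: [-90.0, 0.0, 5.6]
force: [-0.3, 0.2, 0.5]
opening: 0.0002
5.2667 [0.4562 0.0446 0.0701] [-9.00e+01  1.00e-02  5.58e+00] [-0.3  0.2  0.5] 0.0002
```

View pics/w3.png

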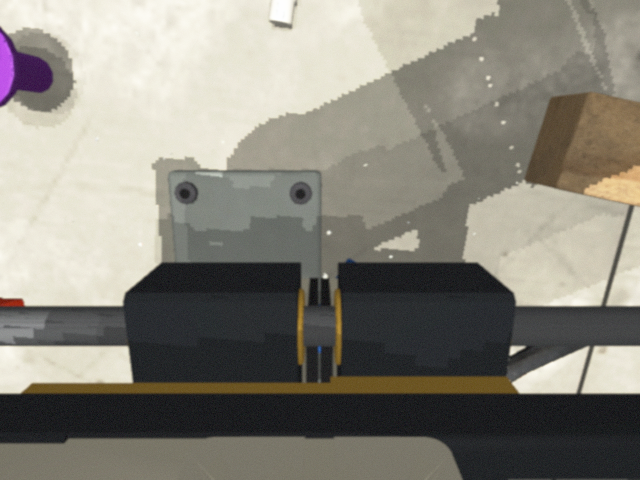

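```bash
python3 - <<'E'
from h import *
s=snapshot("side"); t=snapshot("top")
a=s["image"][180:320,230:430,::-1]; b=t["image"][160:300,230:430,::-1]
cv2.imwrite("pics/st3.png",cv2.resize(np.vstack([a,b]),None,fx=2.1,fy=2.1,interpolation=cv2.INTER_CUBIC))
E
```

```text
(no output)
```

View pics/st3.png

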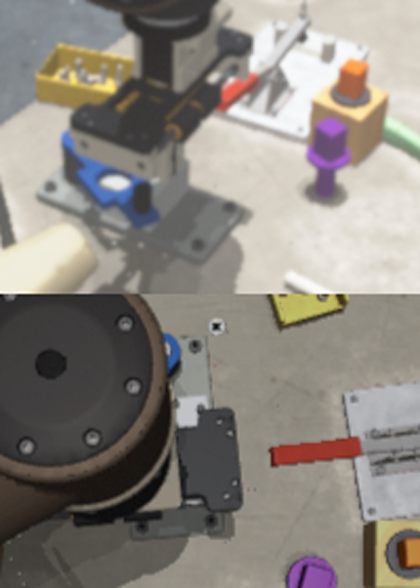

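```bash
python3 - <<'E'
from h import *
s=snapshot("side")
a=s["image"][210:300,240:350,::-1]
cv2.imwrite("pics/s4.png",cv2.resize(a,None,fx=6.6,fy=6.6,interpolation=cv2.INTER_CUBIC))
o=ctrl.get_obs(); print(proj(s,[o['tool_pos'],[.4681,.0645,.09],[.457,0,.09]])-[240,210])
E
```

```text
[[66.73273735 63.56829659]
 [56.29673381 58.56848339]
 [80.06171267 44.03459095]]
```

View pics/s4.png

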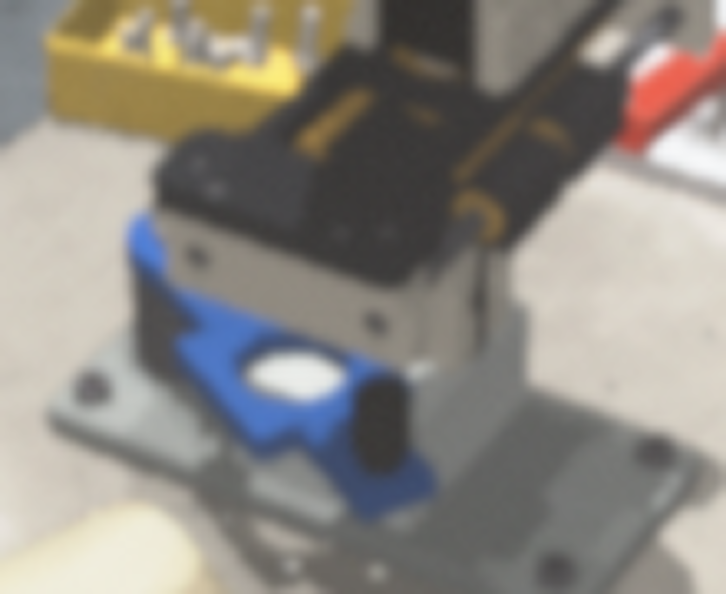

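```bash
python3 - <<'E'
from h import *
s=snapshot("side");o=ctrl.get_obs();Rt=rot(o['orientation']);p=o['tool_pos']
im=s["image"][200:300,240:360,::-1].copy();im=cv2.resize(im,None,fx=6.6,fy=6.0,interpolation=cv2.INTER_CUBIC)
def d(pts,col):
    q=(proj(s,[p+Rt@np.array(v) for v in pts])-[240,200])*[6.6,6]
    cv2.polylines(im,[q.astype(int)],True,col,1)
x=.0095
for z in (-.021,0,.021):
  d([(-x,0,z),(x,0,z),(x,-.0658,z),(-x,-.0658,z)],(0,0,255))
d([(-.039,-.0658,-.097),(.039,-.0658,-.097),(.039,-.0658,.097),(-.039,-.0658,.097)],(0,255,0))
cv2.imwrite("pics/s5.png",im)
E
```

```text
(no output)
```

View pics/s5.png

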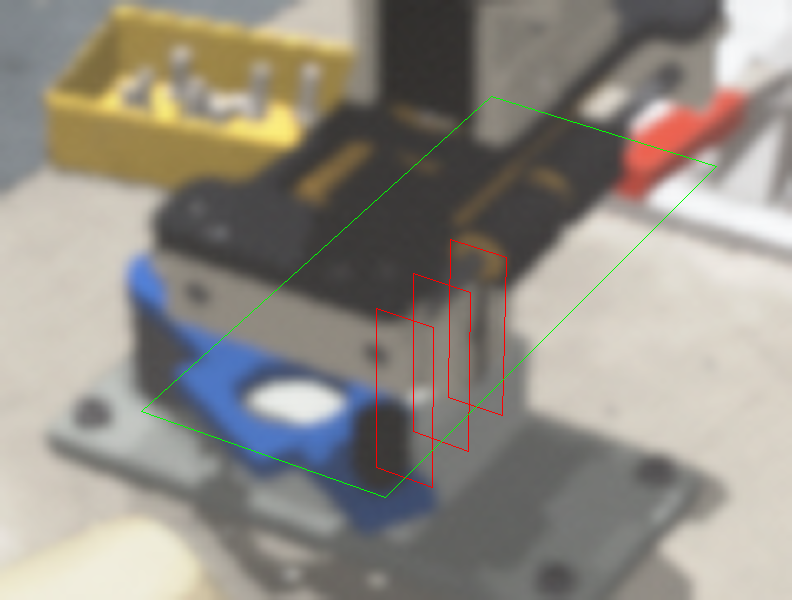

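```bash
python3 - <<'E'
from h import *; import pickle
s,o=pickle.load(open("w3.pkl","rb"))
print(proj(s,[[.4681,.0645,.09],[.468,.0645,.062],[.457,.0,.09],[.461,.02,.09]],o)); print(ray(s,(349,263),.062,o),ray(s,(349,263),.09,o))
a=s["image"][240:400,240:400,::-1]; cv2.imwrite("pics/w3c.png",cv2.resize(a,None,fx=3.7,fy=3.7,interpolation=cv2.INTER_CUBIC))
t=snapshot("wrist")
E
```

```text
[[360.73797668 318.28562903]
 [355.3766104  293.66882755]
 [211.88439204 280.28052368]
 [258.7184289  293.48502726]]
[0.45249724 0.05952253 0.062     ] [0.44376822 0.05658019 0.09      ]
```

View pics/w3c.png

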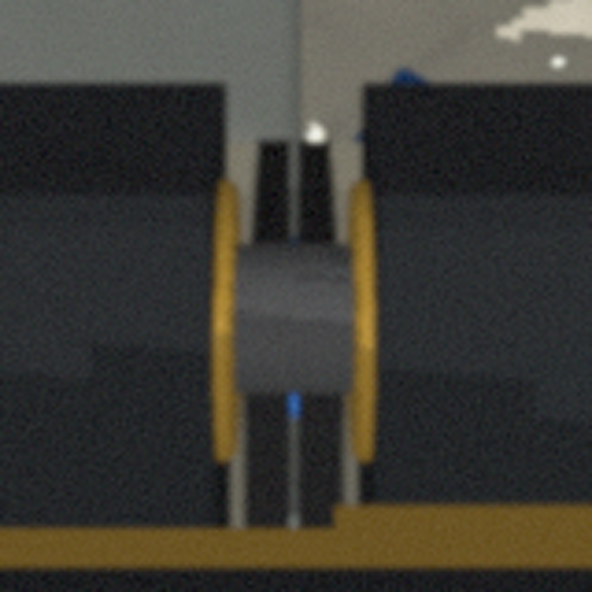

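```bash
python3 - <<'E'
from h import *; import pickle
s,o=pickle.load(open("w1.pkl","rb"))
a=s["image"][260:400,190:450,::-1]; cv2.imwrite("pics/w1d.png",cv2.resize(a,None,fx=3,fy=3,interpolation=cv2.INTER_CUBIC))
Rt=rot(o['orientation'])
for y in (0,-.0188,-.04):
  for x in (-.0095,.0095): print(y,x,proj(s,[o['tool_pos']+Rt@np.array([x,y,z]) for z in(-.022,.022)],o).round(0).tolist())
E
```

```text
0 -0.0095 [[270.0, 253.0], [365.0, 253.0]]
0 0.0095 [[271.0, 292.0], [364.0, 292.0]]
-0.0188 -0.0095 [[265.0, 266.0], [370.0, 266.0]]
-0.0188 0.0095 [[266.0, 308.0], [368.0, 308.0]]
-0.04 -0.0095 [[258.0, 284.0], [376.0, 284.0]]
-0.04 0.0095 [[260.0, 331.0], [375.0, 331.0]]
```

View pics/w1d.png

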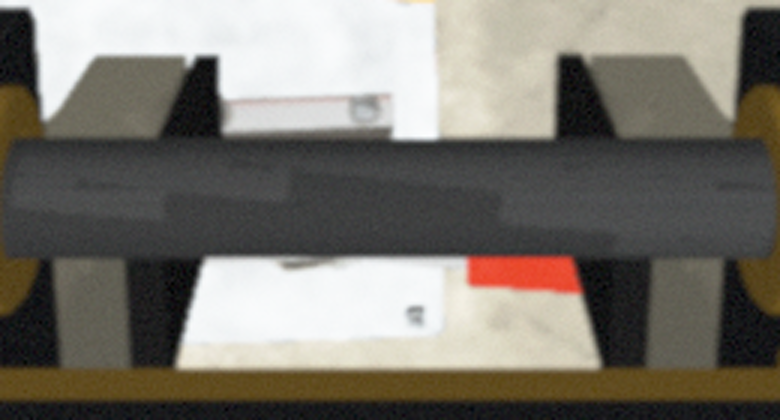

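The arm hasn't moved. In the wrist picture the finger tips end about 35 mm short of the TCP given by the camera mount, so the shut fingers probably passed over the knob. I'll go back, lower by 3 cm where it's safe under either reading, and push again.

```bash
python3 -m pendant '[[[0.2,0,1.6,0,0,0,0],[0.2,0,2,0,0,0,0],[0.2,0,2,0,0,0,0],[0,0,1.6,0,0,0,0],[0,0,0,0,0,0,0],[0,0,0,0,0,0,0]]]'
python3 w.py w4
python3 - <<'E'
from h import *
s=snapshot("side");o=ctrl.get_obs();Rt=rot(o['orientation']);p=o['tool_pos']
im=s["image"][200:320,240:400,::-1].copy();im=cv2.resize(im,None,fx=5,fy=5,interpolation=cv2.INTER_CUBIC)
def d(pts,col):
    q=(proj(s,[p+Rt@np.array(v) for v in pts])-[240,200])*5
    cv2.polylines(im,[q.astype(int)],True,col,1)
x=.0095
d([(-x,0,0),(x,0,0),(x,-.0658,0),(-x,-.0658,0)],(0,0,255))
cv2.imwrite("pics/s6.png",im)
E
```

```text
clock: 6.07
tool_pos: [0.4553, 0.1184, 0.0701]
orientation: [-90.0, 0.0, 5.7]
force: [-0.2, -0.6, -0.1]
opening: 0.0004
6.0667 [0.4553 0.1184 0.0701] [-9.001e+01  1.000e-02  5.730e+00] [-0.2 -0.6 -0.1] 0.0004
```

View pics/s6.png

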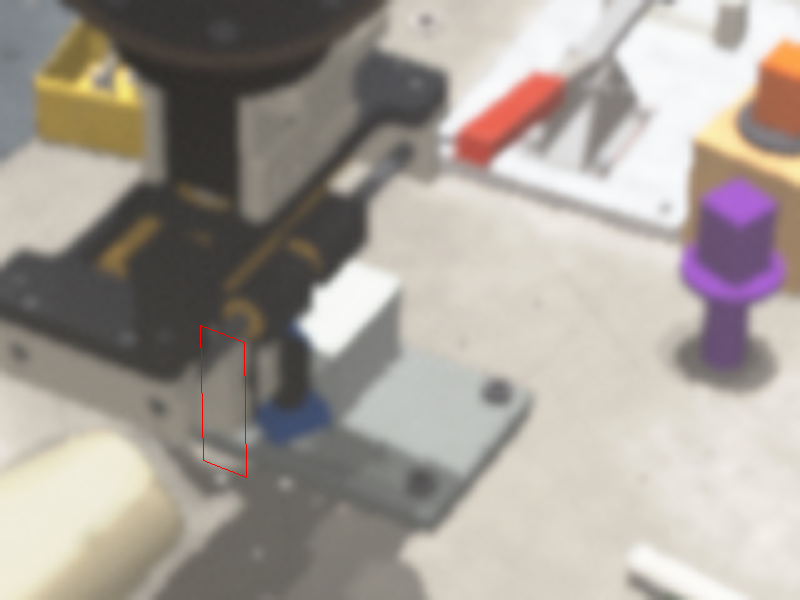

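View pics/w4.png

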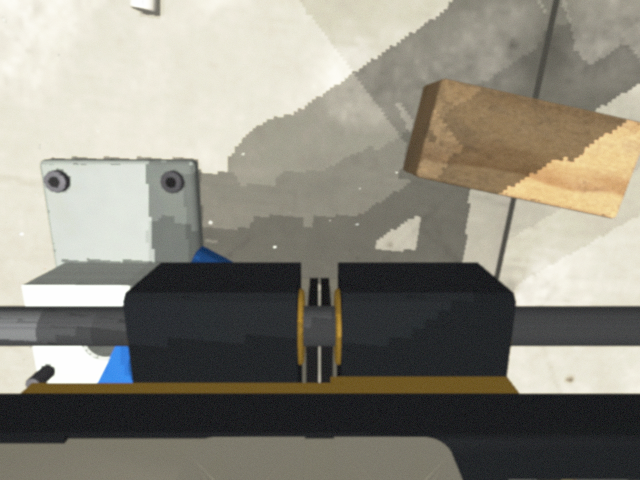

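```bash
python3 -m pendant '[[[0.2,1.5,0,0,0,0,0],[0.2,1.5,0,0,0,0,0],[0,0.2,-1,0,0,0,0],[0,0,-1,0,0,0,0],[0,0,-1,0,0,0,0],[0,0,-0.5,0,0,0,0],[0,0,-0.5,0,0,0,0],[0,0,-0.5,0,0,0,0],[0,0,-0.5,0,0,0,0],[0,0,0,0,0,0,0]]]'
python3 - <<'E'
from h import *
s=snapshot("side")
im=s["image"][200:320,240:400,::-1].copy();im=cv2.resize(im,None,fx=5,fy=5,interpolation=cv2.INTER_CUBIC)
cv2.imwrite("pics/s7.png",im)
E
```

```text
clock: 7.0
tool_pos: [0.4646, 0.0675, 0.0385]
orientation: [-90.0, -0.0, 5.6]
force: [0.3, -0.1, -0.5]
opening: 0.0005
```

View pics/s7.png

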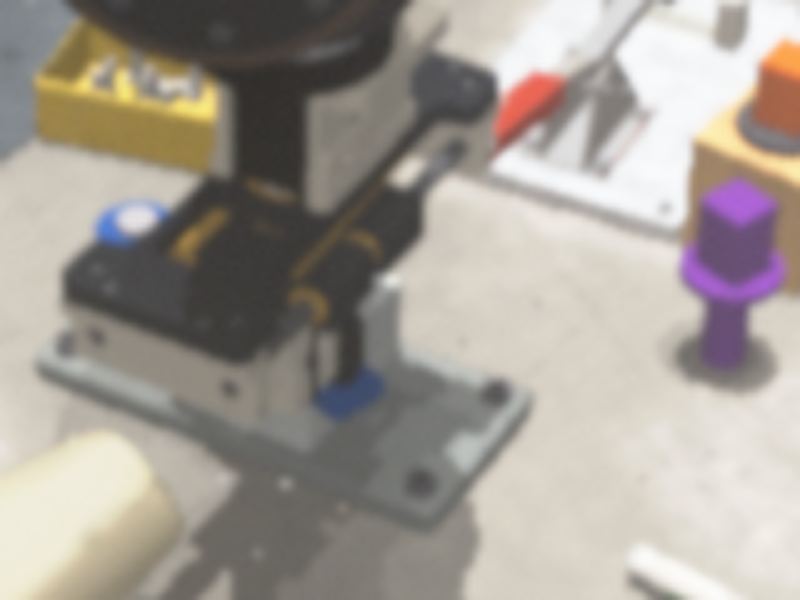

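```bash
python3 -m pendant '[[[-0.1,0,-0.5,0,0,0,0],[-0.1,0,-0.5,0,0,0,0],[-0.1,0,-0.5,0,0,0,0],[-0.1,0,-0.5,0,0,0,0],[-0.1,0,-0.4,0,0,0,0],[-0.1,0,-0.4,0,0,0,0],[-0.1,0,-0.3,0,0,0,0],[-0.1,0,-0.3,0,0,0,0],[0,0,0,0,0,0,0]]]'
python3 -m pendant '[[[-0.1,0,-0.3,0,0,0,0],[0,0,-0.2,0,0,0,0],[0,0,-0.1,0,0,0,0]]]'
```

```text
clock: 7.8
tool_pos: [0.4596, 0.033, 0.0382]
orientation: [-90.0, -0.0, 5.6]
force: [0.6, 0.2, 0.7]
opening: 0.0004
clock: 8.05
tool_pos: [0.4592, 0.0273, 0.0382]
orientation: [-90.0, 0.0, 5.6]
force: [-0.6, 1.5, 0.2]
opening: 0.0003
```

```bash
python3 -m pendant '[[[0,0,-0.3,0,0,0,0],[0,0,-0.2,0,0,0,0],[0,0,0,0,0,0,0]]]'
python3 -m pendant '[[[0,0,-0.2,0,0,0,0],[0,0,-0.1,0,0,0,0],[0,0,0,0,0,0,0]]]'
python3 -m pendant '[[[0,0,-0.2,0,0,0,0],[0,0,-0.1,0,0,0,0],[0,0,0,0,0,0,0]]]'
```

```text
clock: 8.3
tool_pos: [0.4597, 0.0254, 0.0382]
orientation: [-89.7, -0.1, 5.5]
force: [-9.3, 22.4, 4.8]
opening: 0.0005
clock: 8.55
tool_pos: [0.4598, 0.0251, 0.0383]
orientation: [-89.5, -0.1, 5.5]
force: [-18.1, 39.7, 8.7]
opening: 0.0003
clock: 8.8
tool_pos: [0.4601, 0.0248, 0.0383]
orientation: [-89.3, -0.2, 5.4]
force: [-26.1, 58.9, 12.0]
opening: 0.0003
```

```bash
python3 -m pendant '[[[0,0,0.8,0,0,0,0],[0,0,0.5,0,0,0,0],[0,0,1.5,0,0,0,0],[0,0,1.5,0,0,0,0],[0,-3,0,0,0,0,0],[0,-3,0,0,0,0,0],[0,-3,0,0,0,0,0],[0,-3,0,0,0,0,0.5],[2,-3,-1.5,0,0,0,0.5],[3,-1,-2.5,0,0,0,0.5],[2,0,-2,0,0,0,0.5],[0,0,0,0,0,0,0.5]]]'
python3 w.py w5 index_arm
```

```text
clock: 9.8
tool_pos: [0.5349, 0.0039, 0.1985]
orientation: [-90.1, -0.1, 5.5]
force: [0.6, 1.1, -0.2]
opening: 0.0282
9.8 [0.5349 0.0039 0.1985] [-9.006e+01 -7.000e-02  5.510e+00] [ 0.6  1.1 -0.2] 0.0282
index_arm [(0.79, [289.6, 94.4, 72.6, 206.0]), (0.53, [268.9, 66.4, 110.1, 233.3])]
```

View pics/w5.png

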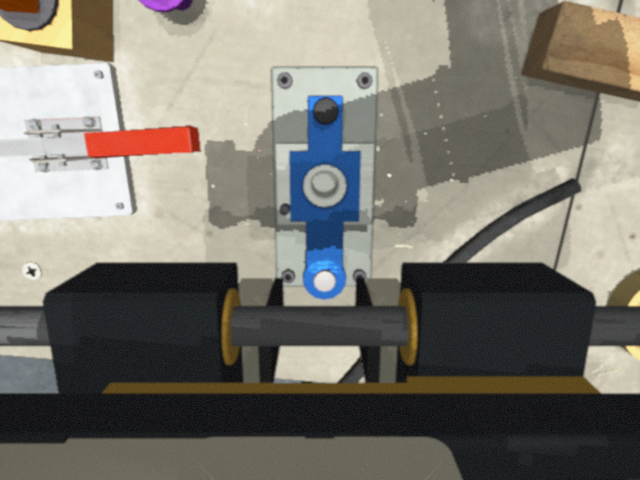

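The arm is closed. The eye at about (325,187) is concentric with the bore at about (324,183), and the plate's edge touches the dowel at (285,210).

```bash
python3 - <<'E'
from h import *; import pickle
s,o=pickle.load(open("w5.pkl","rb"))
a=s["image"][60:300,240:400,::-1]; cv2.imwrite("pics/w5c.png",cv2.resize(a,None,fx=2.5*1.9,fy=2.5,interpolation=cv2.INTER_CUBIC) if 0 else cv2.resize(a[60:170],None,fx=4.5,fy=4.5,interpolation=cv2.INTER_CUBIC))
for n,p,z in [("knob",(326,110.5),.09),("hinge",(324.5,280),.067),("bore",(323.5,183.5),.05),("eye",(324.8,186.5),.062),("c",(272,67),.012),("c",(378,68),.012)]: print(n,ray(s,p,z,o).round(4))
E
```

```text
knob [0.4576 0.0017 0.09  ]
hinge [0.5859 0.0139 0.067 ]
bore [0.5114 0.0058 0.05  ]
eye [0.5121 0.0067 0.062 ]
c [ 0.4244 -0.0454  0.012 ]
c [0.4168 0.042  0.012 ]
```

View pics/w5c.png

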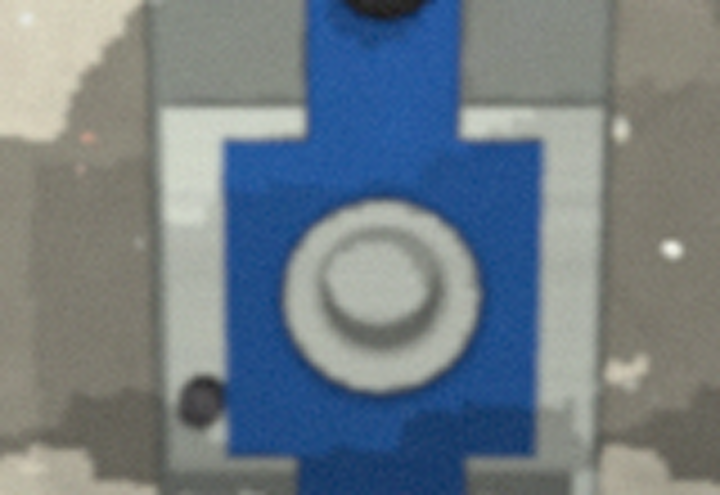

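```bash
python3 -m pendant '[[[-1.5,0,-2.1,0,0,0,0.62],[-2.3,0,-3,0,0,0,0.62],[-2.3,0,-3,0,0,0,0.62],[-2.3,0,-3,0,0,0,0.62],[-2.3,0,-3,0,0,0,0.62],[-2.3,0,-3,0,0,0,0.62],[-1.5,0,-2,0,0,0,0.62],[-1,0,-1,0,0,0,0.62],[0,1,0,0,0,0,0.62],[0,3,0,0,0,0,0.62],[0,2.5,0,0,0,0,0.62],[0,0,0,0,0,0,0.62]]]'
python3 w.py w6 locking_pin
```

```text
clock: 10.9
tool_pos: [0.3932, -0.2074, 0.1286]
orientation: [-89.8, 0.4, 5.6]
force: [-1.3, 0.7, -0.1]
opening: 0.0543
10.9 [ 0.3932 -0.2074  0.1286] [-89.85   0.42   5.57] [-1.3  0.7 -0.1] 0.0543
locking_pin [(0.87, [413.2, 187.2, 81.1, 73.0]), (0.62, [274.6, 213.9, 72.9, 77.6])]
```

View pics/w6.png

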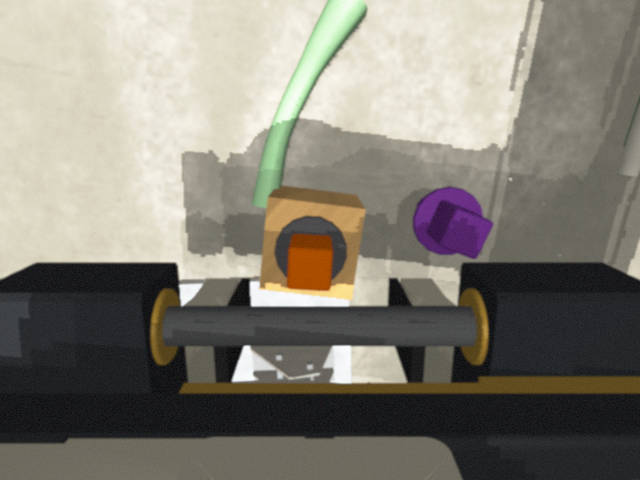

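```bash
python3 - <<'E'
from h import *; import pickle
s,o=pickle.load(open("w6.pkl","rb"))
a=s["image"][180:310,240:380,::-1]; cv2.imwrite("pics/w6c.png",cv2.resize(a,None,fx=4.5,fy=4.5,interpolation=cv2.INTER_CUBIC))
print(ray(s,(310.5,262.5),.102,o),o['tool_pos'])
E
```

```text
[ 0.39672023 -0.21081436  0.102     ] [ 0.39319452 -0.20738275  0.12855887]
```

View pics/w6c.png

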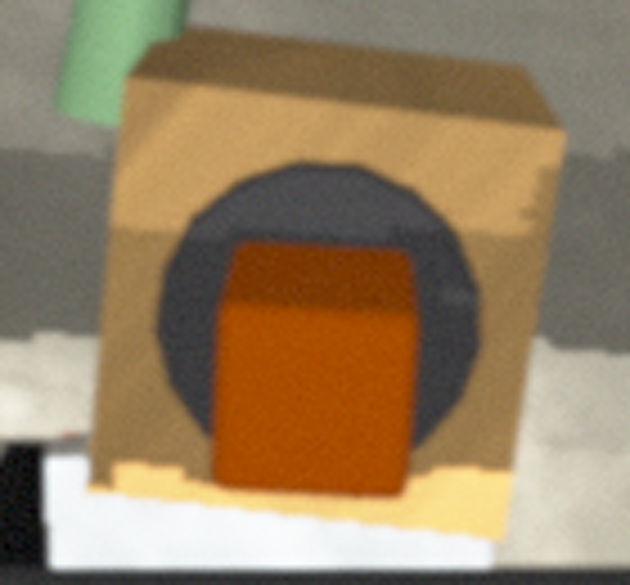

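```bash
python3 -m pendant '[[[0.6,1,-0.4,0,0,0,0.62],[0,2,0,0,0,0,0.62],[0,2,0,0,0,0,0.62],[0,2,0,0,0,0,0.62],[0,1,0,0,0,0,0.62],[0,0,0,0,0,0,0.62]]]'
python3 w.py w7
python3 - <<'E'
from h import *
s=snapshot("side")
im=s["image"][170:280,330:470,::-1].copy();im=cv2.resize(im,None,fx=5,fy=5,interpolation=cv2.INTER_CUBIC)
cv2.imwrite("pics/s8.png",im)
E
```

```text
clock: 11.5
tool_pos: [0.4032, -0.2119, 0.0519]
orientation: [-90.0, 0.1, 5.6]
force: [0.3, 0.0, 0.4]
opening: 0.0546
11.5 [ 0.4032 -0.2119  0.0519] [-89.98   0.12   5.63] [0.3 0.  0.4] 0.0546
```

View pics/w7.png

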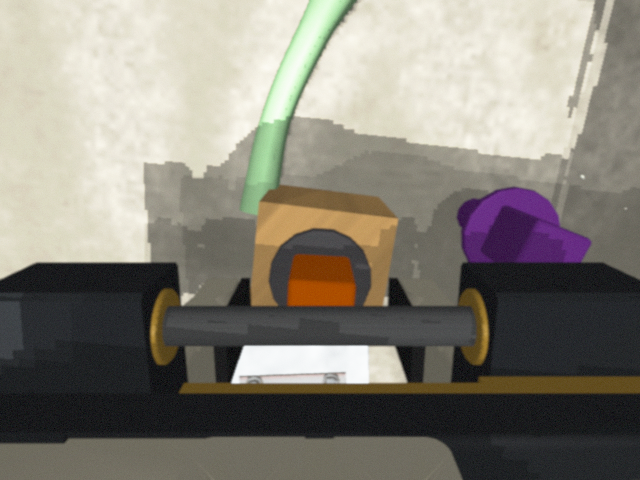

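View pics/s8.png

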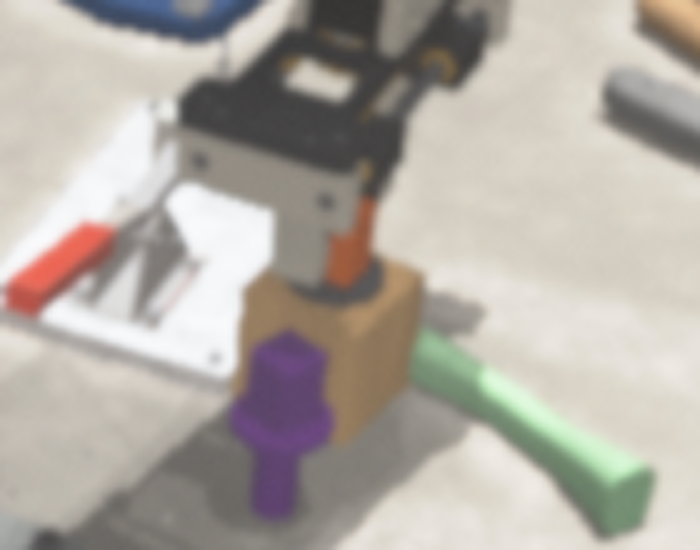

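```bash
python3 - <<'E'
from h import *
s=snapshot("side");o=ctrl.get_obs();Rt=rot(o['orientation']);p=o['tool_pos']
for d in (0,.01,.02,.03,.035,.04):
  print(d,((proj(s,[p+Rt@np.array([x,-d,.030]) for x in(.0095,-.0095)])-[330,170])*5).round(0).tolist())
E
```

```text
0 [[270.0, 316.0], [309.0, 329.0]]
0.01 [[272.0, 298.0], [312.0, 311.0]]
0.02 [[274.0, 279.0], [314.0, 292.0]]
0.03 [[276.0, 261.0], [316.0, 274.0]]
0.035 [[277.0, 251.0], [317.0, 264.0]]
0.04 [[278.0, 242.0], [318.0, 255.0]]
```

```bash
python3 -m pendant '[[[-0.3,0.3,0.1,0,0,0,0.62],[0,0.3,0,0,0,0,0.62],[0,0,0,0,0,0,0.62]]]'
python3 -m pendant '[[[0,0.3,0,0,0,0,0.62],[0,0,0,0,0,0,0.62]]]'
python3 -m pendant '[[[0,0.3,0,0,0,0,0.62],[0,0,0,0,0,0,0.62]]]'
```

```text
clock: 11.9
tool_pos: [0.4003, -0.2114, 0.0473]
orientation: [-90.0, -0.0, 5.6]
force: [-0.7, 0.1, -0.2]
opening: 0.0545
clock: 12.07
tool_pos: [0.4003, -0.2114, 0.044]
orientation: [-90.0, 0.0, 5.6]
force: [0.1, -0.2, -0.6]
opening: 0.0541
clock: 12.23
tool_pos: [0.4002, -0.2114, 0.0408]
orientation: [-90.0, 0.0, 5.6]
force: [1.0, -0.2, -0.1]
opening: 0.0544
```

```bash
python3 -m pendant '[[[0,0.3,0,0,0,0,0.62],[0,0,0,0,0,0,0.62]]]'
python3 - <<'E'
from h import *
s=snapshot("side")
im=s["image"][190:260,350:440,::-1].copy();im=cv2.resize(im,None,fx=8,fy=8,interpolation=cv2.INTER_CUBIC)
cv2.imwrite("pics/s9.png",im)
E
```

```text
clock: 12.4
tool_pos: [0.4001, -0.2114, 0.0377]
orientation: [-90.0, 0.0, 5.6]
force: [0.1, 0.0, 0.1]
opening: 0.0543
```

View pics/s9.png

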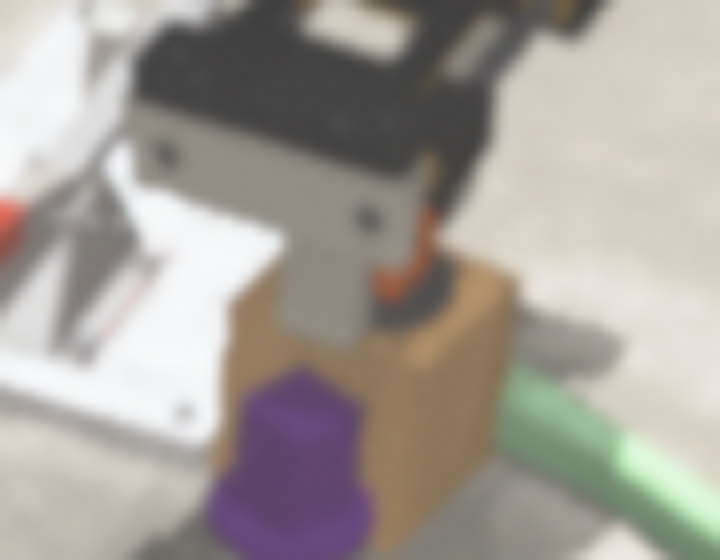

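```bash
python3 -m pendant '[[[0,-0.5,0,0,0,0,0.62],[0,-0.5,0,0,0,0,0.62],[0,0,0,0,0,0,0.4],[0,0,0,0,0,0,0.2],[0,0,0,0,0,0,0],[0,0,0,0,0,0,0],[0,0,0,0,0,0,0],[0,0,0,0,0,0,0]]]'
python3 w.py w8
python3 - <<'E'
from h import *
s=snapshot("side")
im=s["image"][190:260,350:440,::-1].copy();im=cv2.resize(im,None,fx=8,fy=8,interpolation=cv2.INTER_CUBIC)
cv2.imwrite("pics/s10.png",im)
E
```

```text
clock: 13.12
tool_pos: [0.4003, -0.2114, 0.0481]
orientation: [-90.0, 0.0, 5.6]
force: [-0.1, 1.1, -0.2]
opening: 0.024
13.1167 [ 0.4003 -0.2114  0.0481] [-9.00e+01  1.00e-02  5.62e+00] [-0.1  1.1 -0.2] 0.024
```

View pics/s10.png

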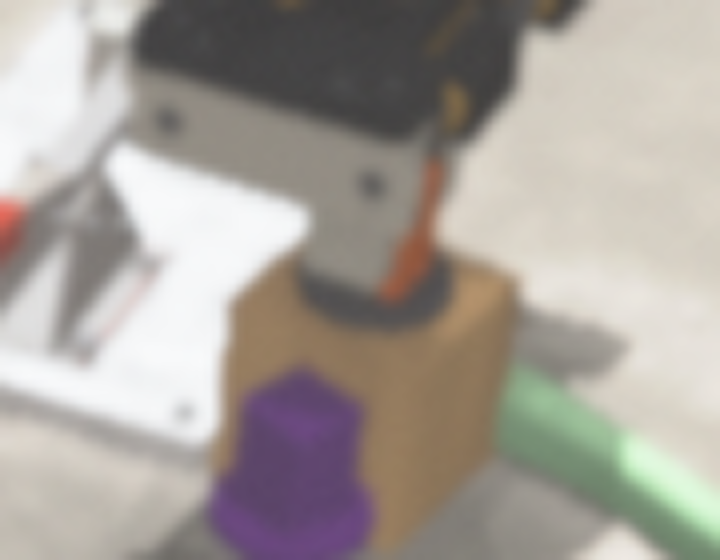

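View pics/w8.png

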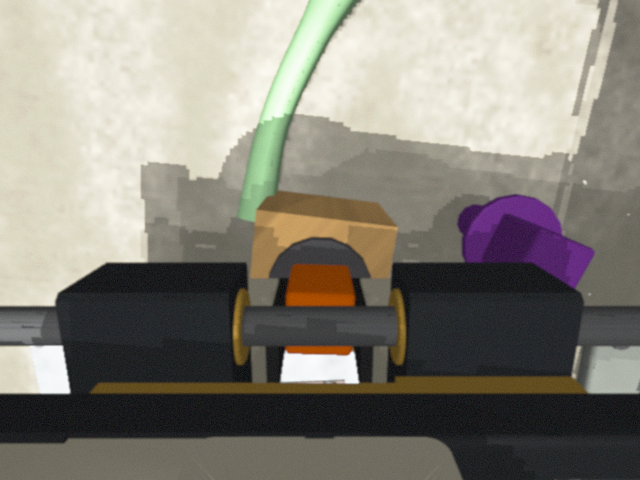

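The pin is gripped, with the opening at 24 mm. Lifting it now.

```bash
python3 -m pendant '[[[0,-0.5,0,0,0,0,0],[0,-1.5,0,0,0,0,0],[0,-2,0,0,0,0,0],[0,-2,0,0,0,0,0],[0,-2,0,0,0,0,0],[0,-2,0,0,0,0,0],[0,-1,0,0,0,0,0],[0,0,0,0,0,0,0],[0,0,0,0,0,0,0]]]'
python3 - <<'E'
from h import *
o=ctrl.get_obs();s=snapshot("side");t=snapshot("top");w=snapshot("wrist")
p=o['tool_pos'];Rt=rot(o['orientation']);print(p,o['orientation'],o['force'],o['opening'])
im=s["image"][150:270,330:490,::-1].copy();im=cv2.resize(im,None,fx=5,fy=5,interpolation=cv2.INTER_CUBIC)
q=(proj(s,[p+Rt@np.array(v) for v in[(0,.0321,0),(0,-.0139,0),(.01,.0321,0),(-.01,.0321,0),(0,.0321,.01)]])-[330,150]+.5)*5-.5
for a in q: cv2.circle(im,tuple(a.astype(int)),3,(0,255,0),1)
cv2.imwrite("pics/s11.png",im); cv2.imwrite("pics/w11.png",w["image"][:,:,::-1])
for n,c in(("side",s),("top",t),("wrist",w)): print(n,[(round(d["confidence"],2),d["bbox"]) for d in silhouettes(c,"locking_pin")])
E
```

```text
clock: 13.97
tool_pos: [0.4002, -0.2112, 0.1579]
orientation: [-90.0, -0.0, 5.6]
force: [-0.5, 0.6, -2.1]
opening: 0.0243
[ 0.40021949 -0.21119855  0.15785899] [-8.99750702e+01 -3.19309049e-02  5.59856017e+00] [-0.51693569  0.64092217 -2.05930459] 0.024288842034712786
side [(0.67, [376.5, 236.3, 21.2, 39.8]), (0.52, [391.7, 169.5, 20.1, 31.2])]
top []
wrist [(0.71, [267.7, 237.3, 103.7, 121.7]), (0.61, [409.6, 171.1, 73.9, 64.8])]
```

View pics/s11.png

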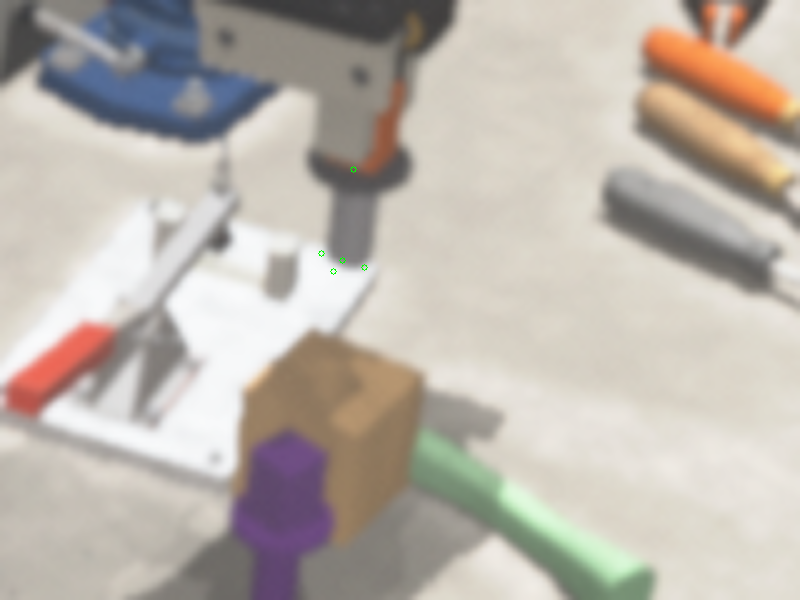

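View pics/w11.png

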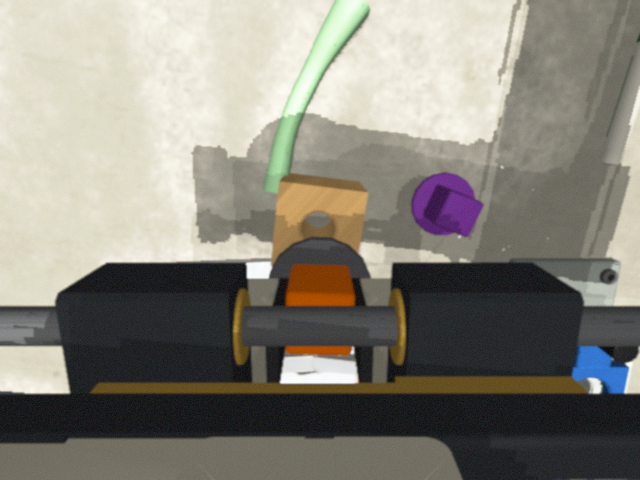

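The foot shows at about (350,262) in the side crop, within about 2 px of the prediction, and the pin is upright. Next I move it over the bore and lean it.

```bash
python3 -m pendant '[[[0.6,0,0.9,0,0,0,0],[1.2,0,1.9,0,0,0,0],[2.0,0,3.1,0,0,0,0],[2.2,0,3.4,0,0,0,0],[2.2,0,3.4,0,0,0,0],[2.2,0,3.4,0,0,0,0],[1.6,0,2.5,0,0,0,0],[0.8,0,1.3,0,0,0,0],[0.4,0,0.7,0,0,0,0],[0,0,0,0,0,0,0],[0,0,0,0,0,0,0]]]'
python3 -m pendant '[[[0,0,0,-2,0,0,0],[0,0,0,-4,0,0,0],[0,0,0,-4,0,0,0],[0,0,0,-3,0,0,0],[0,0,0,-2,0,0,0],[0,0,0,0,0,0,0],[0,0,0,0,0,0,0]]]'
cat > t.py <<'E'
import sys
from h import *
# tilt deg, foot offset jig (x,y), foot z
B=np.array([.5118,.0065]); jy=np.radians(5.45)
th,fx,fy,fz=[float(a) for a in sys.argv[1:5]]
J=R.from_euler('z',jy).as_matrix()
a=J@np.array([0,np.sin(np.radians(th)),np.cos(np.radians(th))])
foot=np.r_[B,0]+J@np.array([fx,fy,0])+[0,0,fz]
o=ctrl.get_obs();Rt=rot(o['orientation'])
L=.0321
f=o['tool_pos']+Rt@np.array([.0003,L,0])
up=-Rt[:,1]; upj=J.T@up; fj=J.T@(f-np.r_[B,0])
print("clock",o['clock'],"foot now jig mm",(fj*1e3).round(1),"lean y,x deg",np.degrees(np.arctan2([upj[1],upj[0]],upj[2])).round(2),"F",o['force'].round(1),"open",round(o['opening'],4))
rv=R.from_matrix(Rt.T@np.column_stack([Rt[:,0]*0+J@[1,0,0],-a,np.cross(J@[1,0,0],-a)])).as_rotvec(degrees=True)
tgt=foot+a*L
print("TCP shift tool cm",(Rt.T@(tgt-o['tool_pos'])*100).round(2),"foot shift tool cm",(Rt.T@(foot-f)*100).round(2),"rot",rv.round(2))
E
python3 t.py 15 0 -1.5e-3 .0495
```

```text
clock: 15.18
tool_pos: [0.511, 0.0064, 0.1577]
orientation: [-90.0, 0.1, 5.6]
force: [-0.2, -1.0, -1.4]
opening: 0.0241
clock: 15.77
tool_pos: [0.5109, 0.0059, 0.158]
orientation: [-105.0, 0.0, 5.6]
force: [-0.6, 0.1, -1.0]
opening: 0.0239
clock 15.7667 foot now jig mm [ -0.6  -8.8 127. ] lean y,x deg [14.97 -0.  ] F [-0.6  0.1 -1. ] open 0.0239
TCP shift tool cm [0.1  7.29 2.71] foot shift tool cm [0.07 7.29 2.71] rot [-0.03  0.17  0.  ]
```

```bash
python3 t.py 15 0 -1.5e-3 .068 | tail -1; python3 -m pendant '[[[0.1,1,0.4,0,0,0,0],[0,1.5,0.6,0,0,0,0],[0,1.5,0.6,0,0,0,0],[0,1,0.4,0,0,0,0],[0,0.5,0.2,0,0,0,0],[0,0,0,0,0,0,0],[0,0,0,0,0,0,0]]]'; python3 t.py 15 0 -1.5e-3 .0495
python3 - <<'E'
from h import *
s=snapshot("side")
im=s["image"][195:305,230:370,::-1].copy();im=cv2.resize(im,None,fx=5.5,fy=5.5,interpolation=cv2.INTER_CUBIC)
cv2.imwrite("pics/s12.png",im)
E
python3 w.py w12
```

```text
TCP shift tool cm [0.1  5.51 2.23] foot shift tool cm [0.07 5.51 2.23] rot [-0.03  0.17  0.  ]
clock: 16.35
tool_pos: [0.512, 0.0131, 0.0994]
orientation: [-105.0, 0.0, 5.6]
force: [-0.0, -0.8, -1.7]
opening: 0.0239
clock 16.35 foot now jig mm [ 1.1 -1.8 68.4] lean y,x deg [14.99 -0.02] F [-0.  -0.8 -1.7] open 0.0239
TCP shift tool cm [-0.08  1.82  0.51] foot shift tool cm [-0.11  1.82  0.51] rot [-0.01  0.12  0.02]
16.4 [0.5123 0.0134 0.0998] [-1.0498e+02 -4.0000e-02  5.5800e+00] [-0.  -0.1 -1.1] 0.0238
```

View pics/s12.png

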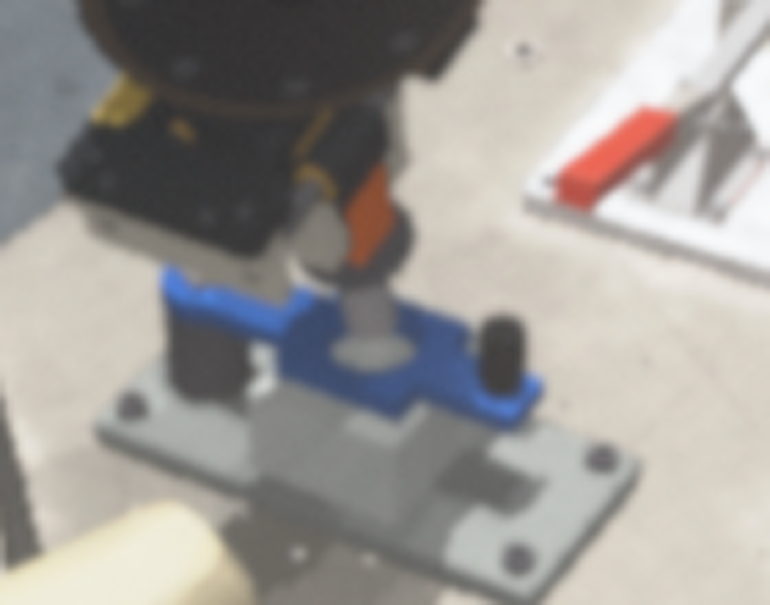

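View pics/w12.png

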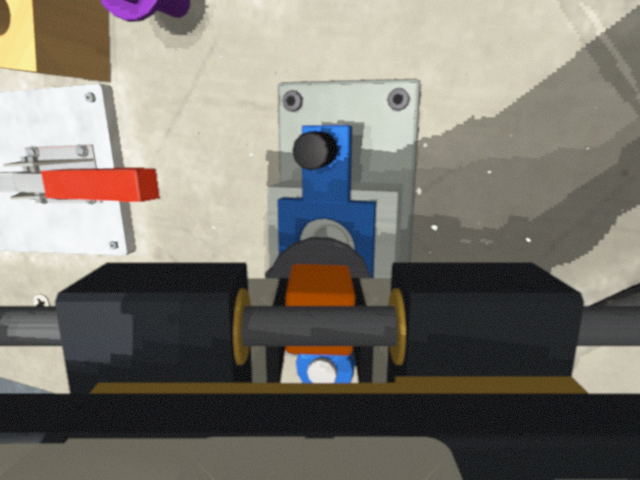

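```bash
python3 - <<'E'
from h import *
s=snapshot("side");o=ctrl.get_obs();Rt=rot(o['orientation'])
f=lambda y:o['tool_pos']+Rt@np.array([.0003,y,0])
im=s["image"][215:275,270:330,::-1].copy();im=cv2.resize(im,None,fx=10,fy=10,interpolation=cv2.INTER_CUBIC)
Q=lambda P:((proj(s,P)-[270,215]+.5)*10-.5)
print("eye",Q([[.5118,.0065,.062]]),"foot",Q([f(.0321)]),"shaft mid",Q([f(.0121)]),Q([f(.0021)]))
cv2.imwrite("pics/s13.png",im)
E
```

```text
eye [[266.11634054 418.96123611]] foot [[262.02726764 386.50564018]] shaft mid [[248.66001353 325.40138474]] [[241.85013697 294.27214656]]
```

View pics/s13.png

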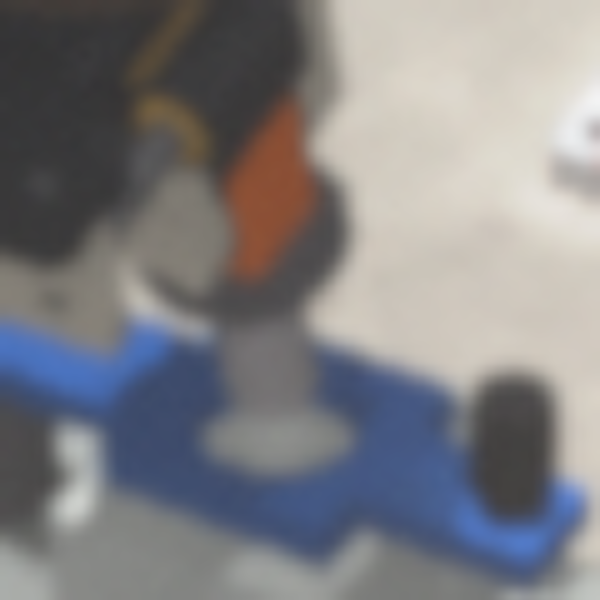

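```bash
python3 -m pendant '[[[-0.1,0.5,0.1,0,0,0,0],[0,0.5,0.2,0,0,0,0],[0,0.4,0.1,0,0,0,0],[0,0.2,0.1,0,0,0,0],[0,0,0,0,0,0,0],[0,0,0,0,0,0,0]]]'; python3 t.py 15 0 -1.5e-3 .049
```

```text
clock: 17.0
tool_pos: [0.5108, 0.0142, 0.0824]
orientation: [-105.0, 0.0, 5.6]
force: [-0.6, 0.3, -1.3]
opening: 0.0239
clock 17.0 foot now jig mm [ 0.  -0.6 51.4] lean y,x deg [15.02 -0.02] F [-0.6  0.3 -1.3] open 0.0239
TCP shift tool cm [ 0.03  0.26 -0.03] foot shift tool cm [-0.    0.26 -0.03] rot [0.02 0.18 0.02]
```

```bash
python3 -m pendant '[[[0,0.15,0,0,0,0,0],[0,0.1,0,0,0,0,0],[0,0,0,0,0,0,0],[0,0,0,0,0,0,0]]]'; python3 t.py 15 0 -1.5e-3 .049
```

```text
clock: 17.33
tool_pos: [0.5109, 0.0135, 0.0802]
orientation: [-105.0, -0.0, 5.6]
force: [-0.4, 0.1, -2.5]
opening: 0.0236
clock 17.3333 foot now jig mm [ 0.1 -1.2 49.2] lean y,x deg [15.   -0.04] F [-0.4  0.1 -2.5] open 0.0236
TCP shift tool cm [ 0.03  0.03 -0.02] foot shift tool cm [-0.01  0.03 -0.02] rot [-0.    0.16  0.04]
```

```bash
python3 -m pendant '[[[0,0.1,0,0,0,0,0],[0,0,0,0,0,0,0],[0,0,0,0,0,0,0],[0,0,0,0,0,0,0]]]'; python3 t.py 0 0 0 .0485
python3 - <<'E'
from h import *
s=snapshot("side")
im=s["image"][215:275,270:330,::-1].copy();im=cv2.resize(im,None,fx=10,fy=10,interpolation=cv2.INTER_CUBIC)
cv2.imwrite("pics/s14.png",im)
E
```

```text
clock: 17.67
tool_pos: [0.5109, 0.0133, 0.0792]
orientation: [-105.0, -0.0, 5.6]
force: [0.4, 0.8, -0.8]
opening: 0.0239
clock 17.6667 foot now jig mm [ 0.1 -1.5 48.2] lean y,x deg [15.   -0.05] F [ 0.4  0.8 -0.8] open 0.0239
TCP shift tool cm [ 0.02  0.05 -0.69] foot shift tool cm [-0.01 -0.06  0.14] rot [15.    0.16  0.02]
```

View pics/s14.png

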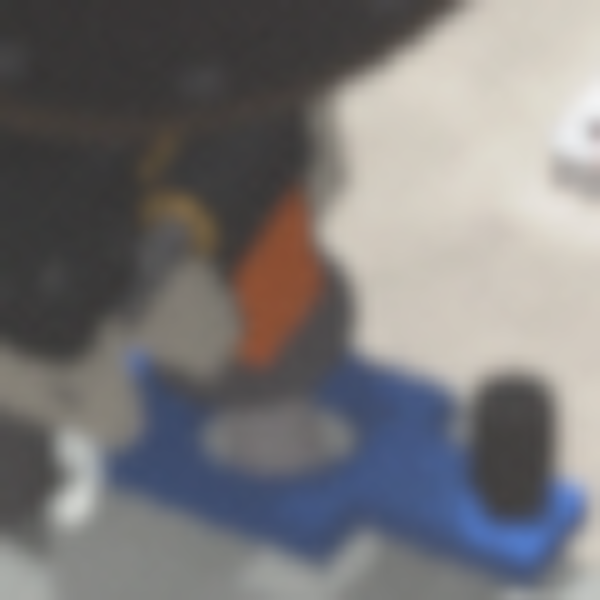

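```bash
python3 -m pendant '[[[0,0,-0.14,3,0,0,0],[0,0,-0.14,3,0,0,0],[0,0,-0.14,3,0,0,0],[0,0,-0.14,3,0,0,0],[0,0,-0.14,3,0,0,0],[0,0,0,0,0,0,0],[0,0,0,0,0,0,0]]]'; python3 t.py 0 0 0 .047
```

```text
clock: 18.3
tool_pos: [0.5119, 0.0056, 0.0805]
orientation: [-90.0, -0.0, 5.5]
force: [0.6, -0.4, -2.2]
opening: 0.0239
clock 18.3 foot now jig mm [ 0.3 -1.  48.4] lean y,x deg [ 0.03 -0.03] F [ 0.6 -0.4 -2.2] open 0.0239
TCP shift tool cm [-0.    0.14  0.09] foot shift tool cm [-0.03  0.14  0.1 ] rot [0.03 0.03 0.03]
```

Upright, no contact force yet. I'll slide it down in small steps and watch the forces.

```bash
python3 -m pendant '[[[0,0.1,0.1,0,0,0,0],[0,0.1,0,0,0,0,0],[0,0,0,0,0,0,0]]]'; python3 -m pendant '[[[0,0.1,0,0,0,0,0],[0,0.1,0,0,0,0,0],[0,0,0,0,0,0,0]]]';  python3 t.py 0 0 0 .016
```

```text
clock: 18.55
tool_pos: [0.5116, 0.0072, 0.0783]
orientation: [-90.1, 0.0, 5.7]
force: [2.4, -5.7, -0.9]
opening: 0.0237
clock: 18.8
tool_pos: [0.5118, 0.0072, 0.0764]
orientation: [-90.1, -0.0, 5.7]
force: [2.7, -6.0, -0.1]
opening: 0.0242
clock 18.8 foot now jig mm [ 0.3  0.6 44.3] lean y,x deg [ 0.12 -0.01] F [ 2.7 -6.  -0.1] open 0.0242
TCP shift tool cm [-0.    2.83 -0.06] foot shift tool cm [-0.03  2.83 -0.05] rot [0.12 0.27 0.01]
```

```bash
python3 -m pendant '[[[0.03,0.1,-0.08,0,0,0,0],[0,0.2,0,0,0,0,0],[0,0.2,0,0,0,0,0],[0,0,0,0,0,0,0]]]'; python3 -m pendant '[[[0,0.3,0,0,0,0,0],[0,0.3,0,0,0,0,0],[0,0,0,0,0,0,0]]]';  python3 t.py 0 0 0 .016
```

```text
clock: 19.13
tool_pos: [0.5116, 0.0067, 0.0708]
orientation: [-90.0, 0.0, 5.6]
force: [2.4, -3.2, -2.4]
opening: 0.0239
clock: 19.38
tool_pos: [0.5116, 0.0066, 0.0646]
orientation: [-90.0, 0.0, 5.6]
force: [2.5, -3.5, -2.6]
opening: 0.024
clock 19.3833 foot now jig mm [ 0.1  0.1 32.5] lean y,x deg [0.01 0.04] F [ 2.5 -3.5 -2.6] open 0.024
TCP shift tool cm [ 0.02  1.65 -0.01] foot shift tool cm [-0.01  1.65 -0.01] rot [ 0.01  0.16 -0.04]
```

```bash
python3 -m pendant '[[[0.03,0.3,-0.05,0,0,0,0],[0,0.3,0,0,0,0,0],[0,0.3,0,0,0,0,0],[0,0.3,0,0,0,0,0],[0,0.1,0,0,0,0,0],[0,0,0,0,0,0,0]]]'; python3 -m pendant '[[[0,0.1,0,0,0,0,0],[0,0.1,0,0,0,0,0],[0,0,0,0,0,0,0]]]';  python3 t.py 0 0 0 .016
```

```text
clock: 19.88
tool_pos: [0.5119, 0.0063, 0.0518]
orientation: [-90.0, 0.0, 5.6]
force: [-0.0, 0.1, -1.2]
opening: 0.0242
clock: 20.13
tool_pos: [0.5122, 0.0062, 0.0502]
orientation: [-90.0, 0.0, 5.6]
force: [0.1, -0.8, -0.9]
opening: 0.0237
clock 20.1333 foot now jig mm [ 0.6 -0.3 18.1] lean y,x deg [-0.01  0.  ] F [ 0.1 -0.8 -0.9] open 0.0237
TCP shift tool cm [-0.03  0.21  0.03] foot shift tool cm [-0.06  0.21  0.03] rot [-0.01  0.16 -0.  ]
```

```bash
python3 -m pendant '[[[0,0.15,0,0,0,0,0],[0,0,0,0,0,0,0],[0,0,0,0,0,0,0]]]'; python3 -m pendant '[[[0,0.1,0,0,0,0,0],[0,0,0,0,0,0,0],[0,0,0,0,0,0,0]]]';  python3 t.py 0 0 0 .016
```

```text
clock: 20.38
tool_pos: [0.5122, 0.0062, 0.0488]
orientation: [-90.0, -0.0, 5.6]
force: [-0.4, -0.1, -1.6]
opening: 0.0237
clock: 20.63
tool_pos: [0.5124, 0.0062, 0.0481]
orientation: [-90.0, -0.0, 5.6]
force: [-1.1, 0.0, 2.2]
opening: 0.0241
clock 20.6333 foot now jig mm [ 0.9 -0.4 16. ] lean y,x deg [ 0.   -0.02] F [-1.1  0.   2.2] open 0.0241
TCP shift tool cm [-0.06 -0.    0.04] foot shift tool cm [-0.09 -0.    0.04] rot [0.   0.17 0.02]
```

Contact on the arm at exactly 16 mm. I'll press slightly, then check and release with a modest opening.

```bash
python3 -m pendant '[[[0,0.1,0,0,0,0,0],[0,0,0,0,0,0,0]]]'; python3 -m pendant '[[[0,-0.1,0,0,0,0,0.1],[0,0,0,0,0,0,0.45],[0,0,0,0,0,0,0.5],[0,0,0,0,0,0,0.5],[0,0,0,0,0,0,0.5],[0,0,0,0,0,0,0.5]]]'; python3 -m pendant '[[[0,-1,0,0,0,0,0.5],[0,-2,0,0,0,0,0.5],[0,-3,0,0,0,0,0.5],[0,-3,0,0,0,0,0.5],[0,-3,0,0,0,0,0.5],[1,-1,-0.5,0,0,0,0.5],[1,0,0,0,0,0,0.5],[0,0,0,0,0,0,0.5],[0,0,0,0,0,0,0.5]]]'
python3 w.py w15 locking_pin index_arm
python3 - <<'E'
from h import *
s=snapshot("side")
im=s["image"][195:305,230:370,::-1].copy();im=cv2.resize(im,None,fx=5.5,fy=5.5,interpolation=cv2.INTER_CUBIC)
cv2.imwrite("pics/s15.png",im)
E
```

```text
clock: 20.8
tool_pos: [0.5125, 0.0062, 0.048]
orientation: [-90.0, -0.0, 5.6]
force: [-5.3, 0.3, 12.8]
opening: 0.024
clock: 21.3
tool_pos: [0.5122, 0.0062, 0.0477]
orientation: [-90.0, 0.0, 5.6]
force: [0.2, 0.2, -0.9]
opening: 0.0433
clock: 22.05
tool_pos: [0.5322, 0.0031, 0.1771]
orientation: [-90.0, 0.1, 5.6]
force: [-0.7, -0.5, -0.6]
opening: 0.0438
22.05 [0.5322 0.0031 0.1771] [-9.00e+01  8.00e-02  5.58e+00] [-0.7 -0.5 -0.6] 0.0438
locking_pin [(0.76, [131.1, 0.0, 53.8, 8.5]), (0.73, [291.8, 164.0, 64.5, 62.1])]
index_arm [(0.9, [288.2, 96.8, 78.4, 212.5])]
```

View pics/s15.png

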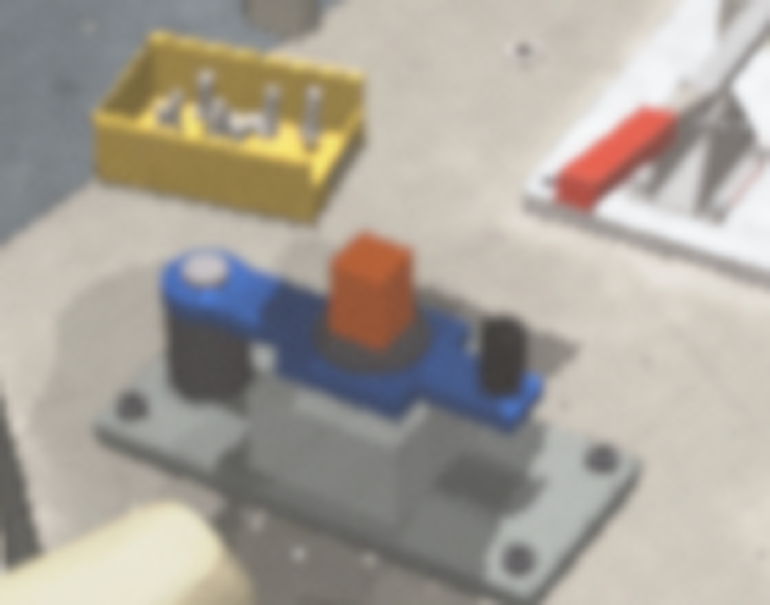

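View pics/w15.png

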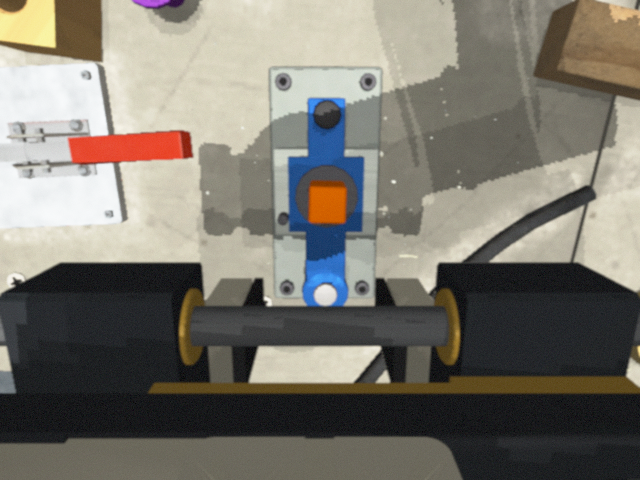

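```bash
python3 - <<'E'
from h import *; import pickle
s,o=pickle.load(open("w15.pkl","rb"))
k=ray(s,(327,114),.09,o);h=ray(s,(325,294.5),.067,o);p=ray(s,(327,203),.096,o)
print(k,h,p,np.degrees(np.arctan2(*(h-k)[[1,0]])))
a=s["image"][90:240,265:385,::-1]; cv2.imwrite("pics/w15c.png",cv2.resize(a,None,fx=4,fy=4,interpolation=cv2.INTER_CUBIC))
E
```

```text
[0.45754309 0.00146785 0.09      ] [0.58655941 0.01368308 0.067     ] [0.51239304 0.00701229 0.096     ] 5.408624737982477
```

View pics/w15c.png

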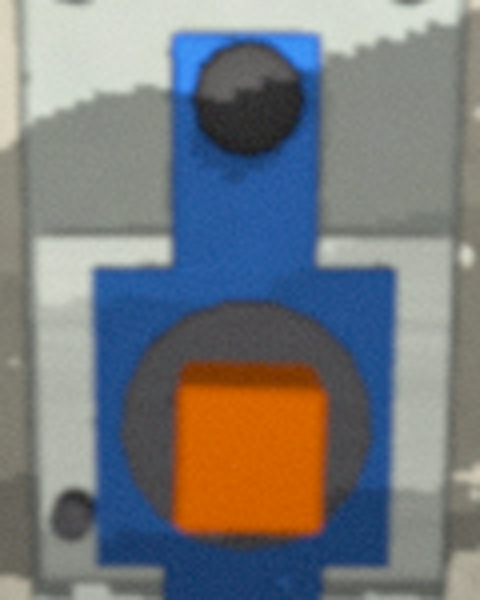

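The arm is still on the dowel at 5.4°, unchanged. The pin's collar is flat and centred at the bore, and the robot is clear. Handing in.

```bash
python3 - <<'E'
from plant import ctrl
print(ctrl.close_job())
E
```

```text
the job is handed in; nothing more can be done
None
```

The index arm is closed against its stop and locked with the orange-headed pin. I handed the job in at about 22 s. No verdict is reported.

**What I did:**
- **Arm:** I swung it shut by pushing the knob with the closed fingers.
- **Pin:** I took it from the wooden stand and leaned it 15° toward +y. By calculation its lower edge went about 3 to 4 mm into the bore's mouth, where I held it for under a second with no contact force. I then straightened it and slid it down with at most about 7 N sideways.
- **Home:** The collar met the arm with the foot 34 mm below the mouth. I pressed to 13 N, released and backed off.

**Last checks:** In the wrist and side pictures the pin is upright with its collar flat on the arm. The arm's edge touches the dowel at an unchanged angle (5.4°), the gripper is clear, and the purple look-alike is untouched.

**What failed or disagreed:**
- **First push missed:** The shut fingers passed over the knob because the finger tips end well short of the stated TCP. The pictures put that gap at about 20 to 35 mm. I lowered by 3 cm and repeated the push.
- **Heavy push on the stop:** That second push peaked at about 65 N of wrist force, below the 120 N limit. I believe only the fingers were touching, but I could not see the contact. If the gripper's body took part of that load, it could have passed the 40 N limit.
- **Side camera:** It reads about 3 mm off from the other two cameras, so I relied on the wrist camera.

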